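Make up two RF test kits

TASK

Make up the two test kits from the parts lying on the bench. The tray with two long compartments gets the power sensor and the finned attenuator, one in each compartment; the tray with one long and two small compartments gets the box filter in the long one, and the tee adapter and the dummy load in the small ones, one in each. Set every part down gently, lying flat on the tray floor or standing upright just as it does now, let go of it, and do not push away or knock over the jar, the dropper bottle or the roll of tape.

Things in the scene. Friction and masses are not known exactly. Their poses are not given: they have to be found in the camera images.
- sensor_mid (a point): Power sensor: a smooth white flat-sided oblong body 84 x 32 x 30 mm (x, y, z) with a grey band, lying flat, and a short round metal connector on each end (18 mm each, one thick, one thin), 120 mm long overall along x. The longest part of the stock. 0.15 to 0.26 kg. Point: the centre of the body, 15 mm above its underside; x along the length, y across the 32 mm width, z up.
- attenuator_mid (a point): Finned attenuator: a block 70 x 42 x 40 mm (x, y, z), black below, with seven upright bare metal cooling fins on top that run along x, and a short metal connector (15 mm) on each end, 100 mm long overall along x. 0.21 to 0.37 kg. Point: the centre of the block, 20 mm above its underside; y across the flat sides 42 mm apart, z up.
- filter_mid (a point): Box filter: a bare aluminium box 64 x 36 x 26 mm (x, y, z) with four small brass tuning screws (3 mm high) on top and a brass connector (13 mm) on each end, 90 mm long overall along x. 0.13 to 0.24 kg. Point: the centre of the box, 13 mm above its underside; y across the 36 mm width, z up.
- tee_mid (a point): Tee adapter, bright steel, standing with its branch upright: a 26 mm cube at the bottom with a round stub (20 mm diameter, 11 mm long) at each end along x, 48 mm long overall, and an upright stub of 20 mm diameter on the cube's top, 44 mm high overall. 0.1 to 0.19 kg. Point: on the upright axis, 22 mm above the underside; y across the cube's two free flat sides, 26 mm apart, z up.
- load_mid (a point): Dummy load, standing upright: a round body 40 mm in diameter and 38 mm high made of flat black discs (cooling fins), with a 20 mm diameter steel connector on top, 50 mm high overall. 0.12 to 0.21 kg. Point: on its axis, 25 mm above the underside; z up.
- tray_two: Plastic tray, grey floor, white walls, fixed, 154 (x) x 150 (y) mm outside, with two equal long compartments. Floor 4 mm thick; walls and dividers 4 mm thick, tops 12 mm above the bench. Origin: centre of its underside. A divider along x at y = 0 makes two compartments of 146 (x) x 69 (y) mm inside, centred at x = 0, y = +36.5 and -36.5 mm.
- tray_three: Plastic tray, grey floor, white walls, fixed, 154 (x) x 150 (y) mm outside, with one long and two small compartments. Floor 4 mm thick; walls and dividers 4 mm thick, tops 12 mm above the bench. Origin: centre of its underside. Long one on the -y side, 146 (x) x 69 (y) mm inside, centred at x = 0, y = -36.5 mm; the +y side is split into two small ones of 71 x 69 mm inside, centred at x = +37.5 and -37.5, y = +36.5 mm.
- jar_mid (a point): Bystander: small glass jar with a white cap, 32 mm diameter, 50 mm high, upright. Point: on its axis, 25 mm above the bench.
- dropper_mid (a point): Bystander: small white dropper bottle with a black cap, 28 mm diameter, 60 mm high, upright. Point: on its axis, 30 mm above the bench.
- tape_mid (a point): Bystander: small brown roll of tape lying flat, 44 mm outer diameter, 26 mm hole, 18 mm high. Point: on its axis, 9 mm above the bench.

How it is judged:
At the end, for the whole second after the job is handed in: Each part is at rest (under 0.02 m/s) in its own compartment of its tray (sensor, attenuator: two-compartment tray; filter long, tee and load small compartments of the other), its point within 30 mm in x and y of the compartment centre, 4 mm of resting height, 0.12 rad of upright (((x of sensor_mid in the frame of tray_two between -0.03 and 0.03 m and y of sensor_mid in the frame of tray_two between 0.0065 and 0.0665 m and x of attenuator_mid in the frame of tray_two between -0.03 and 0.03 m and y of attenuator_mid in the frame of tray_two between -0.0665 and -0.0065 m) or (x of sensor_mid in the frame of tray_two between -0.03 and 0.03 m and y of sensor_mid in the frame of tray_two between -0.0665 and -0.0065 m and x of attenuator_mid in the frame of tray_two between -0.03 and 0.03 m and y of attenuator_mid in the frame of tray_two between 0.0065 and 0.0665 m)) and x of filter_mid in the frame of tray_three between -0.03 and 0.03 m and y of filter_mid in the frame of tray_three between -0.0665 and -0.0065 m and ((x of tee_mid in the frame of tray_three between 0.0075 and 0.0675 m and y of tee_mid in the frame of tray_three between 0.0065 and 0.0665 m and x of load_mid in the frame of tray_three between -0.0675 and -0.0075 m and y of load_mid in the frame of tray_three between 0.0065 and 0.0665 m) or (x of tee_mid in the frame of tray_three between -0.0675 and -0.0075 m and y of tee_mid in the frame of tray_three between 0.0065 and 0.0665 m and x of load_mid in the frame of tray_three between 0.0075 and 0.0675 m and y of load_mid in the frame of tray_three between 0.0065 and 0.0665 m)) and z of sensor_mid in the frame of tray_two between 0.015 and 0.023 m and angle between each of sensor_mid, attenuator_mid, filter_mid, tee_mid, load_mid's own z axis and vertical below 0.12 rad and z of attenuator_mid in the frame of tray_two between 0.02 and 0.028 m and z of filter_mid in the frame of tray_three between 0.013 and 0.021 m and z of tee_mid in the frame of tray_three between 0.022 and 0.03 m and z of load_mid in the frame of tray_three between 0.025 and 0.033 m and linear speed of each of sensor, attenuator, filter, tee, load below 0.02 m/s); the robot touches nothing.
It fails at once if the glass jar is pushed more than 30 mm from its place or tipped over (distance of jar_mid from where it was at the start of the episode above 0.03 m or angle between jar_mid's own z axis and vertical above 0.6 rad).
It fails at once if the dropper bottle is pushed more than 30 mm from its place or tipped over (distance of dropper_mid from where it was at the start of the episode above 0.03 m or angle between dropper_mid's own z axis and vertical above 0.6 rad).
It fails at once if the roll of tape is pushed more than 30 mm from its place or tipped over (distance of tape_mid from where it was at the start of the episode above 0.03 m or angle between tape_mid's own z axis and vertical above 0.6 rad).
It fails at once if a part is dropped into its tray: it moves faster than 0.7 m/s close above a tray's floor ((linear speed of sensor above 0.7 m/s and horizontal distance between sensor_mid and tray_two below 0.08 m and height (world z) of sensor_mid below 0.05 m) or (linear speed of sensor above 0.7 m/s and horizontal distance between sensor_mid and tray_three below 0.08 m and height (world z) of sensor_mid below 0.05 m) or (linear speed of attenuator above 0.7 m/s and horizontal distance between attenuator_mid and tray_two below 0.08 m and height (world z) of attenuator_mid below 0.05 m) or (linear speed of attenuator above 0.7 m/s and horizontal distance between attenuator_mid and tray_three below 0.08 m and height (world z) of attenuator_mid below 0.05 m) or (linear speed of filter above 0.7 m/s and horizontal distance between filter_mid and tray_two below 0.08 m and height (world z) of filter_mid below 0.05 m) or (linear speed of filter above 0.7 m/s and horizontal distance between filter_mid and tray_three below 0.08 m and height (world z) of filter_mid below 0.05 m) or (linear speed of tee above 0.7 m/s and horizontal distance between tee_mid and tray_two below 0.08 m and height (world z) of tee_mid below 0.05 m) or (linear speed of tee above 0.7 m/s and horizontal distance between tee_mid and tray_three below 0.08 m and height (world z) of tee_mid below 0.05 m) or (linear speed of load above 0.7 m/s and horizontal distance between load_mid and tray_two below 0.08 m and height (world z) of load_mid below 0.05 m) or (linear speed of load above 0.7 m/s and horizontal distance between load_mid and tray_three below 0.08 m and height (world z) of load_mid below 0.05 m)).
It also fails if it takes over 106 s, if anything falls off the work surface, if the arm or the gripper's body presses on something with over 40 N, if the wrist force passes 120 N, or if a joint passes its speed limit or range.

ROBOT

A 6-joint arm with a two-finger parallel gripper is mounted at the origin on the work surface. World frame = base frame: x ahead of the robot, y to its left, z up, the work surface at z = 0. Lengths are in m, angles in rad, forces in N, time in s.
With the tool pointing down it reaches from about 0.425 to 0.95 m from the base axis. Payload 3.5 kg.
Tool frame: the origin (TCP) lies midway between the tips of the shut fingers; the grasp point (between the pads) lies 19 mm behind it; z points along the fingers, y is the direction in which the jaws open and shut (so a half turn about z gives the same grasp; the last joint's range is limited). The gripper opens to 85 mm and grips with 20 to 120 N. Pads are 22 mm wide; open, the fingers measure 114 mm over their backs; the gripper's body (76 mm by 85 mm) begins 54 mm behind the grasp point. The pads swing forward as they close: fully open they stand 13 mm farther back than shut.
Start: joints at [1.127, 0.286, 1.577, -0, 1.279, -0.15], TCP at [0.195, 0.646, 0.231] pointing down, gripper open.
Joint ranges: [-2.77, 2.77], [-0.9, 2.22], [0.21, 2.48], [-1.53, 4.67], [0.24, 2.81], [-2.84, 2.84]. Speed limits (rad/s): [2.79, 2.79, 3.14, 3.14, 3.14, 3.14].

INTERFACE

Orientations are given as a unit quaternion [x, y, z, w].
In Python, from plant import ctrl gives the robot as it stands.
- The arm moves only by the tool apply_moves, never from a script. Its argument "moves" is a list that holds one entry, the list of rows, each a list of 7 numbers: the shift along the tool's x, y, z in m, then the turn, a rotation vector about the tool's x, y, z in degrees, then the gripper's target within -1 to 1 (shut at 1, half-way at 0, fully open at -1). In form: [[[tx, ty, tz, ax, ay, az, hand], ...]]. A call has 1 to 12 rows; each row shifts and turns the pose as measured when the row begins, along the tool's axes as they then stand; what a row does not reach is not made up. A row lasts 1/10 s, in which the tool goes at most 50 mm and 8.59 degrees, less where a joint would pass 70% of its speed; a pose out of reach is approached as far as the arm can. A call with a gripper value outside its range is refused whole. The fingers move at their own pace and stop on an object; "force" is the grip in N (left out, the last holds). Time passes only in rows, so rows that do not move let the fingers close. It gives the time, the measured TCP pose, the force and the opening at its end, in the units of the state.
- ctrl.get_state(): the state, without advancing time (a new reading comes with each control period).
- ctrl.read_camera(name): name is "scene" or "top" or "wrist"; returns the picture (480x640x3 uint8, red, green, blue); there is no depth.
- ctrl.get_calibration(name): a dict with "camera_matrix" (3x3 intrinsics, pixels), "cam_to_world" (4x4, takes a point from camera to world coordinates). Camera axes: x right, y up, looking along -z (the intrinsics and any distortion apply to the point x, -y, -z); pixel columns grow to the right and rows downward; lengths in m; the calibration is good to about 2 mm. The wrist camera is an equidistant fisheye: a pixel r from the principal point sees the ray r / f radians off the axis. A picture is of the moment at which its call begins: read the wrist's pose just before it. get_calibration takes no time and is no camera call; for the wrist camera it gives the pose at the moment of the call.
- ctrl.sign_off(): hands the job in, once; it reports no verdict.
The state is a dict: "time": time; "qpos": joint angles; "dq": joint speeds; "joint_efforts": joint torques, N m; "eef_pos": TCP position; "tcp_rot": TCP orientation; "contact_force": force on the tool from outside, world axes, zero at the start; "wrist_torque": the same for the moment, N m; "opening": opening from 0.0 (shut) to 1.0 (fully open).
Only numpy, scipy, OpenCV 4.12 (cv2) and the standard library are available. Lean on these libraries where they do the work, as an engineer would, in place of code of your own. Each camera call takes 0.05 s, during which the arm holds its last target. There are 200 camera calls.

## Working session

There is one attempt and no reset: what is moved stays moved. The work goes in short steps, Python scripts to look and compute and a tool call to move; the robot and the scene stay as the last step left them, time stands still between calls to the robot, and variables do not carry over. Pictures are saved under pics/ and viewed, about 12 in all and at most 16, crops included, and the job is handed in when it is done.

Besides the shell and the picture viewer there is one more tool, called after ">>>" as name([rows], argument=value, ...), one row to a line, values as JSON. apply_moves: Moves the arm, as the interface text tells. Its arguments: {"type":"object","properties":{"moves":{"type":"array","items":{"type":"array","items":{"type":"array","items":{"type":"number"}}}},"force":{"type":"number"}},"required":["moves"]}

```bash
mkdir -p pics; ls
python3 - <<'E'
from plant import ctrl
import cv2,numpy as np
s=ctrl.get_state();print(s)
for n in("top","scene"):
    im=ctrl.read_camera(n);cv2.imwrite(f"pics/{n}0.png",im[:,:,::-1])
    c=ctrl.get_calibration(n);print({k:np.round(v,4).tolist() if not isinstance(v,str) else v for k,v in c.items()})
c=ctrl.get_calibration("wrist");print({k:np.round(v,4).tolist() if not isinstance(v,str) else v for k,v in c.items()})
E
```

```text
pics
{'time': 0.0, 'qpos': array([ 1.12700241e+00,  2.87221637e-01,  1.57820059e+00, -1.77482553e-05,
        1.27859364e+00, -1.50048490e-01]), 'dq': array([ 0.00090431, -0.00036243,  0.00010198, -0.0007428 , -0.00047558,
        0.00234333]), 'joint_efforts': array([ 4.43349909e-04, -4.05977297e+01, -2.92627126e+01, -1.75851101e-04,
        5.88121387e-03, -4.62032290e-06]), 'eef_pos': array([0.19515658, 0.64547603, 0.22989709]), 'tcp_rot': array([ 1.46342589e-01,  9.89233228e-01, -1.16107200e-03, -3.46365011e-04]), 'contact_force': array([-0.16781065, -0.90316387, -0.45276377]), 'wrist_torque': array([-0.04289456, -0.02630833, -0.05235812]), 'opening': 1.0006082783633314}
{'camera_matrix': [[483.6952, 0.0, 309.541], [0.0, 483.6952, 240.7795], [0.0, 0.0, 1.0]], 'cam_to_world': [[-0.0184, 0.9949, -0.0995, 0.4511], [-0.9996, -0.0161, 0.0239, 0.0198], [0.0222, 0.0999, 0.9947, 1.0332], [0.0, 0.0, 0.0, 1.0]]}
{'camera_matrix': [[447.0021, 0.0, 319.2262], [0.0, 447.0021, 239.9831], [0.0, 0.0, 1.0]], 'cam_to_world': [[-0.1461, -0.5629, 0.8135, 1.2091], [0.9892, -0.0742, 0.1263, 0.1034], [-0.0108, 0.8232, 0.5677, 0.5061], [0.0, 0.0, 0.0, 1.0]]}
{'camera_matrix': [[371.6483, 0.0, 327.8974], [0.0, 371.6483, 236.3469], [0.0, 0.0, 1.0]], 'cam_to_world': [[0.2899, -0.9202, -0.2631, 0.1277], [0.9571, 0.278, 0.082, 0.6662], [-0.0023, -0.2756, 0.9613, 0.3731], [0.0, 0.0, 0.0, 1.0]]}
```

View pics/top0.png

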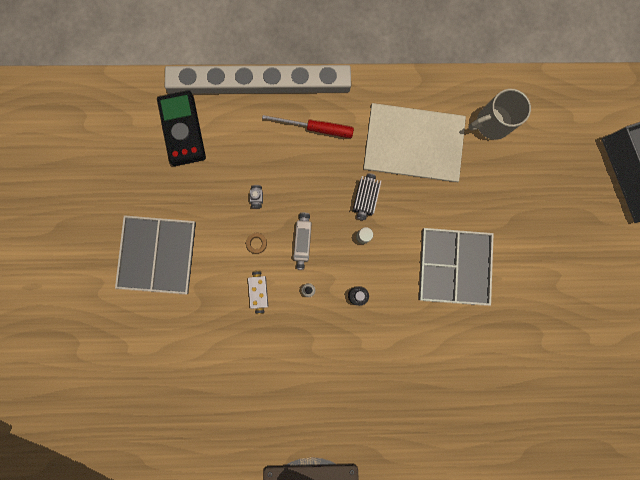

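View pics/scene0.png

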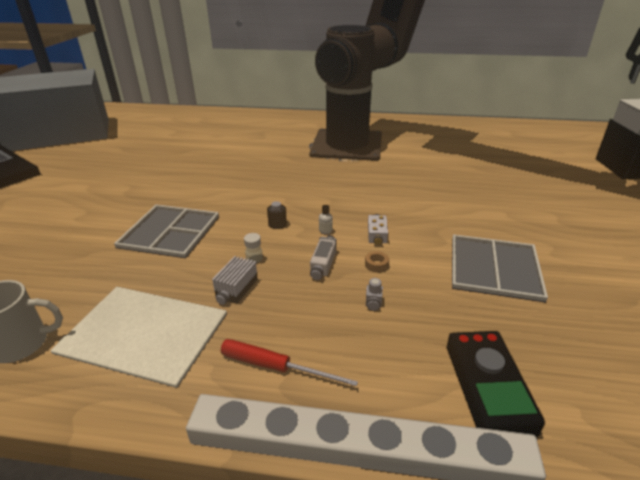

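Top view: tee (256,196), attenuator (367,197), sensor (302,240), tape (256,243), filter (258,292), dropper (308,290), load (358,296), jar (365,236). Tray_two is centred near (155,255) and tray_three near (457,266).

Run:
```python
import cv2
im=cv2.imread("pics/top0.png")
cv2.imwrite("pics/crop1.png",cv2.resize(im[165:325,235:395],None,fx=3.7,fy=3.7,interpolation=cv2.INTER_CUBIC))
a=cv2.resize(im[205:305,105:205],None,fx=4,fy=4,interpolation=cv2.INTER_CUBIC)
b=cv2.resize(im[215:315,408:508],None,fx=4,fy=4,interpolation=cv2.INTER_CUBIC)
cv2.imwrite("pics/crop2.png",cv2.hconcat([a,b]))
```

```text
(no output)
```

View pics/crop1.png

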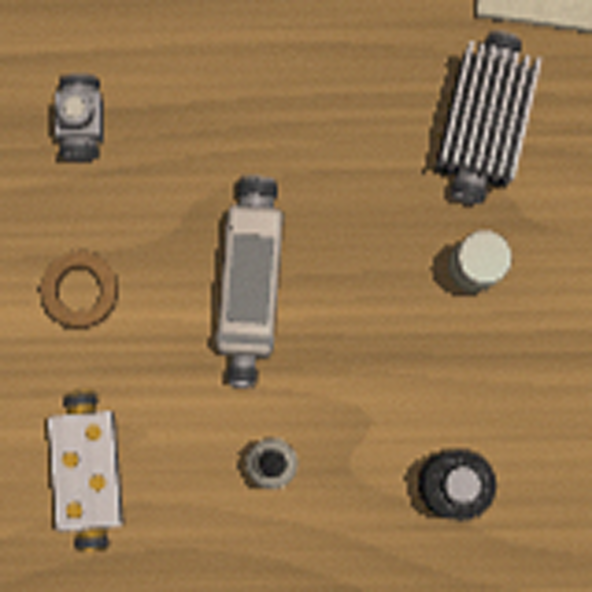

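View pics/crop2.png

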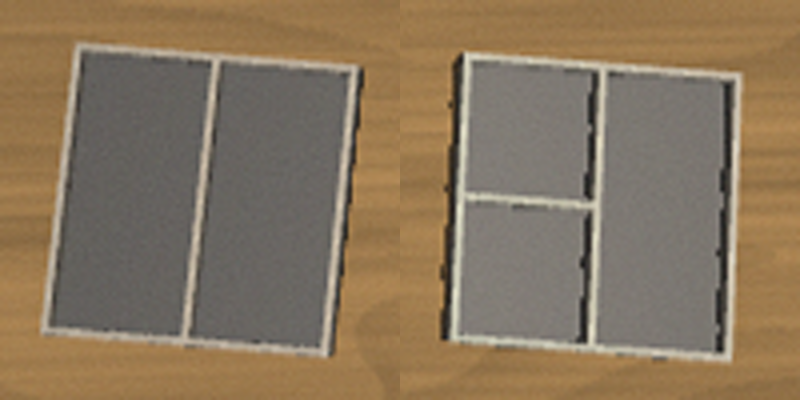

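Crop 1 shows the part tops and crop 2 the tray corners. I'm converting them to world positions.

```bash
cat > h.py <<'E'
import numpy as np,cv2
from scipy.spatial.transform import Rotation as R
from plant import ctrl
def ray(name,uv,z,c=None):
    c=c or ctrl.get_calibration(name);K=c["camera_matrix"];T=np.array(c["cam_to_world"])
    x=(uv[0]-K[0][2])/K[0][0];y=(uv[1]-K[1][2])/K[1][1]
    if name=="wrist":
        r=np.hypot(x,y);s=np.sin(r)/max(r,1e-9);d=np.array([x*s,-y*s,-np.cos(r)])
    else: d=np.array([x,-y,-1.])
    d=T[:3,:3]@d;o=T[:3,3]
    return o+d*(z-o[2])/d[2]
def proj(name,p,c=None):
    c=c or ctrl.get_calibration(name);K=c["camera_matrix"];T=np.array(c["cam_to_world"])
    q=T[:3,:3].T@(np.array(p)-T[:3,3]);x,y,z=q[0],-q[1],-q[2]
    if name=="wrist":
        t=np.arctan2(np.hypot(x,y),z);k=t/max(np.hypot(x,y),1e-9)
    else:k=1/z
    return K[0][2]+K[0][0]*x*k,K[1][2]+K[1][1]*y*k
E
python3 - <<'E'
from h import *
t=lambda cx,cy,z:ray("top",(235+cx/3.7,165+cy/3.7),z)[:2]
def show(n,c,p,q,zc,zl):
    c=np.mean([t(*k,zc) for k in c],0);d=t(*p,zl)-t(*q,zl)
    print(n,np.round(c,4),"yaw",np.round(np.degrees(np.arctan2(d[1],d[0])),1),"len",np.round(np.hypot(*d),3))
show("sensor",[(228,208),(281,210),(272,352),(217,350)],(256,180),(241,380),.03,.015)
show("atten",[(470,42),(540,58),(512,182),(438,170)],(505,50),(475,176),.04,.04)
show("filter",[(48,418),(115,411),(122,522),(57,528)],(81,397),(92,545),.026,.013)
show("tee",[(76,106)],(79,77),(78,158),.044,.013)
for n,p,z in(("load",(463,484),.05),("jar",(483,258),.05),("drop",(273,461),.06),("tape",(79,288),.018)):print(n,np.round(t(*p,z),4))
for n,o,C in(("tray2",(105,205),[(78,43),(359,66),(329,355),(42,333)]),("tray3",(308,215),[(465,53),(742,74),(731,360),(452,340)])):
    P=np.array([ray("top",(o[0]+a/4,o[1]+b/4),.012)[:2] for a,b in C])
    d=P[0]+P[1]-P[2]-P[3];print(n,P.mean(0),"yaw",np.degrees(np.arctan2(d[1],d[0])),np.hypot(*d)/2)
s=ctrl.get_state();print(R.from_quat(s["tcp_rot"]).as_matrix().round(3))
E
```

```text
sensor [0.5521 0.0105] yaw -5.2 len 0.115
atten [ 0.6436 -0.1268] yaw -14.9 len 0.074
filter [0.4474 0.1038] yaw 3.8 len 0.084
tee [0.65   0.1061] yaw -1.1 len 0.047
load [ 0.4358 -0.1042]
jar [ 0.5601 -0.119 ]
drop [ 4.503e-01 -3.000e-04]
tape [0.5501 0.1074]
tray2 [0.52945292 0.31940359] yaw -5.704171181676907 0.1529430740865444
tray3 [ 0.49341422 -0.31811723] yaw -5.227451864558296 0.15260983814725748
[[-0.957  0.29  -0.001]
 [ 0.29   0.957 -0.002]
 [ 0.    -0.002 -1.   ]]
```

Add to h.py:
```python
def to(x,y,z,yaw):
    """tool-frame shift (mm) and turn (deg about tool z) from here to part pose; yaw = part x axis"""
    s=ctrl.get_state();M=R.from_quat(s["tcp_rot"]).as_matrix()
    th=np.degrees(np.arctan2(M[1,1],M[0,1]));dt=(yaw+90-th+90)%180-90
    d=np.array([x,y,z])-s["eef_pos"]
    a=np.radians(th+dt);M2=np.array([[-np.sin(a),np.cos(a),0],[np.cos(a),np.sin(a),0],[0,0,-1]])
    print("now",np.round(M.T@d*1000,1),"turn az %.1f"%-dt,"after turn",np.round(M2@d*1000,1),"tilt",np.round(M[:2,2],4),"t",round(s["time"],2))
```

```text
(no output)
```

>>> apply_moves([
  [[0,0,0,0,0,-5.7,-1],[0,0,0,0,0,-5.7,-1],[-0.028,-0.04,0.005,0,0,0,-1],[-0.028,-0.04,0.005,0,0,0,-1],[-0.028,-0.04,0.005,0,0,0,-1],[-0.028,-0.04,0.005,0,0,0,-1],[-0.028,-0.04,0.005,0,0,0,-1],[-0.028,-0.04,0.005,0,0,0,-1],[-0.028,-0.04,0.005,0,0,0,-1],[-0.028,-0.04,0.005,0,0,0,-1],[-0.028,-0.04,0.005,0,0,0,-1],[-0.028,-0.04,0.005,0,0,0,-1]],
])

```text
time: 1.3
eef_pos: [0.4398, 0.2159, 0.1735]
tcp_rot: [0.037, 0.999, -0.003, -0.003]
contact_force: [1.5, -0.4, -0.0]
opening: 1.0
```

```bash
python3 -c "
from h import *
to(.552,.0105,.12,-5.2)"
```

```text
now [-127.3 -196.2   54.3] turn az 1.0 after turn [-130.3 -194.4   53.5] tilt [-0.0055 -0.0067] t 1.3
```

>>> apply_moves([
  [[-0.026,-0.039,0.01,0,0,1,-1],[-0.026,-0.039,0.01,0,0,0,-1],[-0.026,-0.039,0.01,0,0,0,-1],[-0.026,-0.039,0.01,0,0,0,-1],[-0.026,-0.038,0.01,0,0,0,-1],[0,0,0,0,0,0,-1]],
])

```text
time: 1.9
eef_pos: [0.5556, -0.0034, 0.1208]
tcp_rot: [0.049, 0.999, -0.003, -0.002]
contact_force: [-0.6, -0.1, -0.9]
opening: 1.002
```

Run:
```python
from h import *
to(.552,.0105,.012,-5.2)
c=ctrl.get_calibration("wrist");im=ctrl.read_camera("wrist")[:,:,::-1].copy()
for p,a in(((.5521,.0105,.03),-5.2),((.6436,-.1268,.04),-14.9),((.4474,.1038,.026),3.8),((.65,.1061,.044),-1.1),((.4358,-.1042,.05),0)):
    q=np.array(p);e=np.array([np.cos(np.radians(a)),np.sin(np.radians(a)),0])*.03
    P=[tuple(int(round(v)) for v in proj("wrist",w,c)) for w in(q-e,q+e)]
    cv2.line(im,*P,(0,0,255),1)
cv2.imwrite("pics/w1.png",im)
```

```text
now [  4.4  14.2 108.8] turn az -0.5 after turn [  4.8  13.5 108.8] tilt [-0.0053 -0.0065] t 1.9
```

View pics/w1.png

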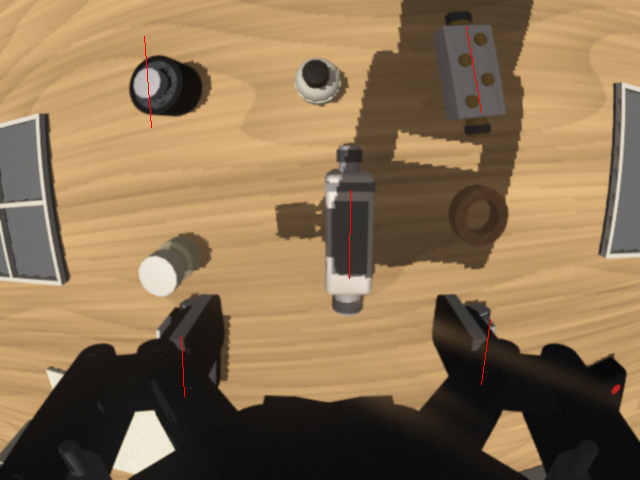

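Overlay agrees: the sensor is at (350,235) with its line on the axis, and load, filter and tee match too. The open fingers straddle the sensor's sides with nothing under them. I'll descend and grip.

>>> apply_moves([
  [[0.005,0.0135,0.02,0,0,-0.5,-1],[0,0,0.03,0,0,0,-1],[0,0,0.03,0,0,0,-1],[0,0,0.015,0,0,0,-1],[0,0,0,0,0,0,-1]],
], force=60)

```text
time: 2.45
eef_pos: [0.5488, 0.0162, 0.0241]
tcp_rot: [0.043, 0.999, -0.002, -0.003]
contact_force: [-0.4, -0.4, 0.7]
opening: 1.002
```

```bash
python3 -c "
from h import *
to(.552,.0105,.006,-5.2)"
```

```text
now [-3.8 -5.3 18.1] turn az 0.2 after turn [-3.7 -5.4 18.1] tilt [-0.0058 -0.0039] t 2.45
```

>>> apply_moves([
  [[-0.0035,-0.0055,0.01,0,0,0,-1],[0,0,0.008,0,0,0,-1],[0,0,0,0,0,0,1],[0,0,0,0,0,0,1],[0,0,0,0,0,0,1],[0,0,0,0,0,0,1],[0,0,0,0,0,0,1],[0,0,0,0,0,0,1]],
])

```text
time: 3.25
eef_pos: [0.5542, 0.0111, 0.0092]
tcp_rot: [0.042, 0.999, -0.002, 0.0]
contact_force: [0.0, 0.4, -3.0]
opening: 0.358
```

>>> apply_moves([
  [[0,0,-0.01,0,0,0,1],[0,0,-0.03,0,0,0,1],[0,0,-0.03,0,0,0,1],[0,0.02,-0.015,0,0,0,1],[0,0.04,0,0,0,0,1],[0,0.04,0,0,0,0,1],[0,0.04,0,0,0,0,1],[0,0.04,0,0,0,0,1],[0,0,0,0,0,0,1]],
])

```text
time: 4.15
eef_pos: [0.5691, 0.1963, 0.1007]
tcp_rot: [0.045, 0.999, -0.001, 0.0]
contact_force: [0.0, -0.1, -1.7]
opening: 0.363
```

```bash
python3 -c "
from h import *
to(.533,.3557,.06,-5.7)"
```

```text
now [ 50.3 155.6  40.3] turn az 0.6 after turn [ 51.8 155.   40.7] tilt [ 0.0005 -0.0025] t 4.15
```

>>> apply_moves([
  [[0.013,0.04,0.005,0,0,0.3,1],[0.013,0.04,0.005,0,0,0.3,1],[0.013,0.035,0.01,0,0,0,1],[0.007,0.02,0.01,0,0,0,1],[0,0,0,0,0,0,1],[0,0,0,0,0,0,1]],
])

```text
time: 4.75
eef_pos: [0.5353, 0.3378, 0.0713]
tcp_rot: [0.05, 0.999, -0.002, 0.001]
contact_force: [0.2, 0.1, -2.4]
opening: 0.36
```

```bash
python3 -c "
from h import *
to(.533,.3557,.0125,-5.7)"
```

```text
now [ 4.2 17.9 58.7] turn az -0.0 after turn [ 4.1 17.6 58.8] tilt [ 0.0016 -0.0048] t 4.75
```

>>> apply_moves([
  [[0.003,0.016,0.005,0,0,0,1],[0,0,0.02,0,0,0,1],[0,0,0.02,0,0,0,1],[0,0,0.006,0,0,0,1],[0,0,0,0,0,0,1],[0,0,0,0,0,0,1]],
])

```text
time: 5.35
eef_pos: [0.5384, 0.3528, 0.0222]
tcp_rot: [0.054, 0.999, -0.001, 0.004]
contact_force: [-0.8, -0.2, -3.2]
opening: 0.361
```

Run:
```python
from h import *
to(.533,.3557,.0125,-5.7)
im=ctrl.read_camera("wrist")[:,:,::-1]
cv2.imwrite("pics/w2.png",im)
```

```text
now [5.7 2.3 9.6] turn az -0.5 after turn [5.6 2.4 9.7] tilt [ 0.007  -0.0023] t 5.35
```

View pics/w2.png

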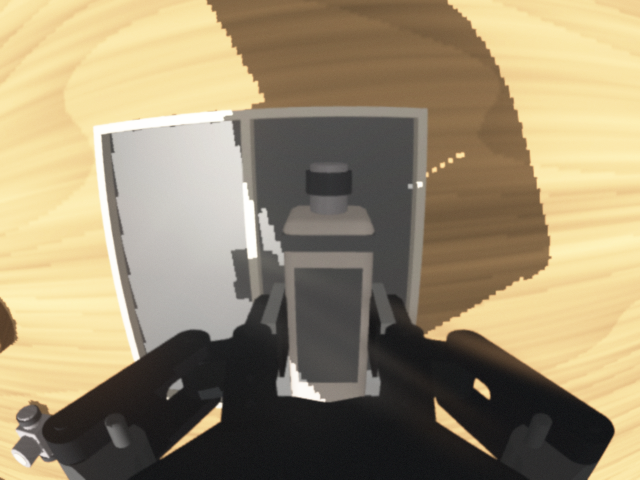

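The sensor is level at (330,300), centred in the right-hand compartment between its walls at x≈250 and x≈420. I'll lower it.

>>> apply_moves([
  [[0.004,0.002,0.003,0,0,0,1],[0,0,0.002,0,0,0,1],[0,0,0.002,0,0,0,1],[0,0,0,0,0,0,1]],
])

```text
time: 5.8
eef_pos: [0.5362, 0.3561, 0.0178]
tcp_rot: [0.054, 0.999, 0.0, 0.006]
contact_force: [-0.2, 0.2, -2.2]
opening: 0.357
```

>>> apply_moves([
  [[0,0,0.003,0,0,0,1],[0,0,0.003,0,0,0,1],[0,0,0,0,0,0,1]],
])

```text
time: 6.1
eef_pos: [0.5369, 0.3565, 0.0131]
tcp_rot: [0.054, 0.999, 0.0, 0.006]
contact_force: [-1.6, 0.9, -0.4]
opening: 0.359
```

>>> apply_moves([
  [[0,0,0.0015,0,0,0,1],[0,0,0,0,0,0,0.1],[0,0,0,0,0,0,0],[0,0,0,0,0,0,0],[0,0,0,0,0,0,-0.1],[0,0,-0.02,0,0,0,-0.1],[0,0,-0.04,0,0,0,-0.4],[0,0,-0.03,0,0,0,-1],[0,0,0,0,0,0,-1]],
])

```text
time: 7.0
eef_pos: [0.5362, 0.3564, 0.1037]
tcp_rot: [0.054, 0.999, 0.0, 0.006]
contact_force: [-0.0, 0.3, 0.7]
opening: 0.993
```

```bash
cat >> h.py <<'E'
def level():
    M=R.from_quat(ctrl.get_state()["tcp_rot"]).as_matrix();v=M.T@np.array([0,0,-1.])
    print("level turn ax,ay deg",np.round(np.degrees([-v[1],v[0]]),2))
E
python3 - <<'E'
from h import *
to(.6436,-.1268,.12,-14.9);level()
im=ctrl.read_camera("wrist")[:,:,::-1]
cv2.imwrite("pics/w3.png",im)
E
```

```text
now [-158.9 -468.9  -14.9] turn az 8.7 after turn [-228.  -439.4  -16.3] tilt [ 0.0124 -0.0002] t 7.0
level turn ax,ay deg [0.06 0.71]
```

View pics/w3.png

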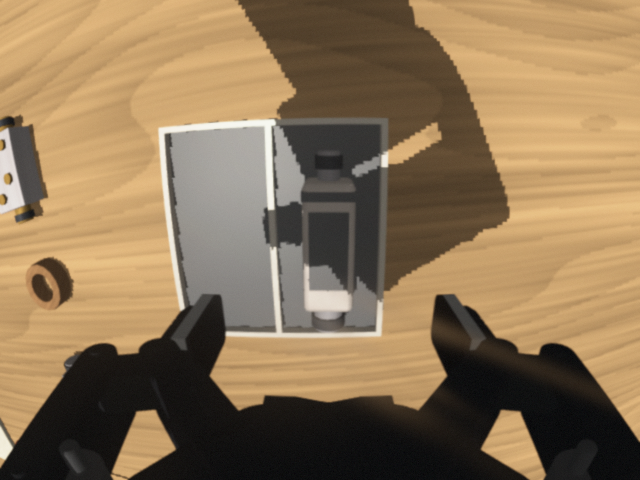

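Sensor sits straight at (328,240) in the far compartment, clear of all the walls. Next is the attenuator.

>>> apply_moves([
  [[0,0,0,0,0.7,4.3,-1],[0,0,-0.01,0,0,4,-1],[-0.02,-0.04,0,0,0,0,-1],[-0.02,-0.04,0,0,0,0,-1],[-0.02,-0.04,0,0,0,0,-1],[-0.02,-0.04,0,0,0,0,-1],[-0.02,-0.04,0,0,0,0,-1],[-0.02,-0.04,0,0,0,0,-1],[-0.02,-0.04,0,0,0,0,-1],[-0.02,-0.04,0,0,0,0,-1],[-0.02,-0.04,0,0,0,0,-1],[-0.02,-0.04,0,0,0,0,-1]],
])

```text
time: 8.25
eef_pos: [0.6169, -0.0927, 0.0857]
tcp_rot: [0.124, 0.992, -0.002, -0.017]
contact_force: [0.3, 1.5, 0.4]
opening: 1.001
```

Run:
```python
from h import *
to(.6436,-.1268,.12,-14.9);level()
```

```text
now [-33.1 -26.8 -35.2] turn az 0.7 after turn [-34.6 -26.1 -34.3] tilt [-0.0349 -0.0001] t 8.25
level turn ax,ay deg [-0.5  -1.94]
```

>>> apply_moves([
  [[-0.01,-0.005,-0.02,-0.5,-1.9,0.7,-1],[-0.012,-0.008,-0.015,0,0,0,-1],[0,0,0,0,0,0,-1],[0,0,0,0,0,0,-1]],
])

```text
time: 8.65
eef_pos: [0.6329, -0.1161, 0.1136]
tcp_rot: [0.135, 0.991, 0.001, -0.005]
contact_force: [0.2, 0.2, -0.3]
opening: 1.0
```

Run:
```python
from h import *
to(.6436,-.1268,.006,-14.9);level()
```

```text
now [-14.2  -7.6 107.4] turn az -0.6 after turn [-13.1  -7.6 107.6] tilt [-0.0087  0.0035] t 8.65
level turn ax,ay deg [ 0.06 -0.54]
```

>>> apply_moves([
  [[-0.012,-0.007,0.01,0,-0.5,-0.6,-1],[0,0,0.02,0,0,0,-1],[0,0,0.025,0,0,0,-1],[0,0,0,0,0,0,-1]],
])

```text
time: 9.05
eef_pos: [0.6395, -0.1195, 0.0531]
tcp_rot: [0.127, 0.992, 0.002, -0.003]
contact_force: [-1.2, -0.2, 0.1]
opening: 1.002
```

Run:
```python
from h import *
to(.6436,-.1268,.006,-14.9);level()
```

```text
now [-6.  -6.2 47.1] turn az 0.4 after turn [-5.8 -6.  47.1] tilt [-0.0051  0.0045] t 9.05
level turn ax,ay deg [ 0.17 -0.35]
```

>>> apply_moves([
  [[-0.006,-0.006,0.01,0,-0.3,0.4,-1],[0,0,0.015,0,0,0,-1],[0,0,0.015,0,0,0,-1],[0,0,0.004,0,0,0,-1],[0,0,0,0,0,0,1],[0,0,0,0,0,0,1],[0,0,0,0,0,0,1],[0,0,0,0,0,0,1],[0,0,0,0,0,0,1],[0,0,0,0,0,0,1]],
], force=70)

```text
time: 10.05
eef_pos: [0.6447, -0.1251, 0.0074]
tcp_rot: [0.129, 0.992, 0.001, 0.001]
contact_force: [0.1, -0.3, -2.2]
opening: 0.482
```

Run:
```python
from h import *
to(.6436,-.1268,.006,-14.9);level()
```

```text
now [ 0.6 -1.9  1.4] turn az 0.1 after turn [ 0.6 -1.9  1.4] tilt [0.0021 0.0026] t 10.05
level turn ax,ay deg [0.17 0.08]
```

>>> apply_moves([
  [[0,0,-0.01,0,0,0,1],[0,0,-0.03,0,0,0,1],[0,0,-0.03,0,0,0,1],[0,0,-0.02,0,0,0,1],[0,0,0,0,0,-4.5,1],[0,0,0,0,0,-4.5,1],[0,0,0,0,0,0,1]],
])

```text
time: 10.75
eef_pos: [0.6432, -0.1247, 0.1031]
tcp_rot: [0.048, 0.999, 0.002, -0.0]
contact_force: [-0.1, -0.2, -2.4]
opening: 0.477
```

Run:
```python
from h import *
to(.5259,.2831,.08,-5.7);level()
```

```text
now [156.  394.6  24.5] turn az 0.2 after turn [157.2 394.1  23.1] tilt [0.0001 0.0035] t 10.75
level turn ax,ay deg [ 0.2  -0.02]
```

>>> apply_moves([
  [[0.014,0.037,0,0,0,0,1],[0.014,0.037,0,0,0,0,1],[0.014,0.037,0,0,0,0,1],[0.014,0.037,0,0,0,0,1],[0.014,0.037,0,0,0,0,1],[0.014,0.037,0,0,0,0,1],[0.014,0.037,0,0,0,0,1],[0.014,0.037,0,0,0,0,1],[0.014,0.037,0,0,0,0,1],[0.014,0.037,0,0,0,0,1],[0,0,0,0,0,0,1],[0,0,0,0,0,0,1]],
])

```text
time: 11.95
eef_pos: [0.538, 0.2709, 0.1058]
tcp_rot: [0.061, 0.998, 0.001, 0.0]
contact_force: [-0.1, 0.1, -3.6]
opening: 0.482
```

Run:
```python
from h import *
to(.5259,.2831,.04,-5.7);level()
```

```text
now [13.5 10.5 65.8] turn az -1.3 after turn [13.2 11.  65.8] tilt [0.0011 0.0027] t 11.95
level turn ax,ay deg [0.16 0.04]
```

>>> apply_moves([
  [[0.012,0.01,0,0,0,-1.3,1],[0,0,0.02,0,0,0,1],[0,0,0.025,0,0,0,1],[0,0,0.018,0,0,0,1],[0,0,0,0,0,0,1]],
])

```text
time: 12.45
eef_pos: [0.5268, 0.2811, 0.0426]
tcp_rot: [0.052, 0.999, 0.002, 0.001]
contact_force: [0.2, -0.4, -2.2]
opening: 0.48
```

Run:
```python
from h import *
to(.5259,.2831,.012,-5.7);level()
im=ctrl.read_camera("wrist")[:,:,::-1]
cv2.imwrite("pics/w4.png",im)
```

```text
now [ 1.1  1.8 30.6] turn az -0.3 after turn [ 1.   1.9 30.6] tilt [0.0019 0.0036] t 12.45
level turn ax,ay deg [0.22 0.09]
```

View pics/w4.png

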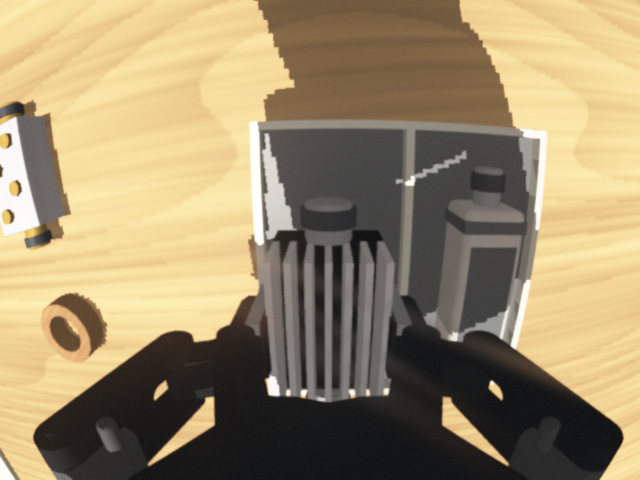

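Attenuator is level at (328,315), centred over the near compartment, with the sensor undisturbed. I'll lower it.

>>> apply_moves([
  [[0,0.002,0.015,0,0,0,1],[0,0,0.01,0,0,0,1],[0,0,0,0,0,0,1],[0,0,0.002,0,0,0,1],[0,0,0,0,0,0,1]],
])

```text
time: 13.0
eef_pos: [0.5305, 0.2837, 0.0183]
tcp_rot: [0.053, 0.999, 0.003, 0.004]
contact_force: [-0.0, -0.2, -2.9]
opening: 0.48
```

>>> apply_moves([
  [[0.003,0,0.003,0,0,0,1],[0,0,0.003,0,0,0,1],[0,0,0.002,0,0,0,1],[0,0,0,0,0,0,1]],
])

```text
time: 13.4
eef_pos: [0.5285, 0.2846, 0.0113]
tcp_rot: [0.053, 0.999, 0.004, 0.006]
contact_force: [-0.6, -1.1, -1.9]
opening: 0.478
```

>>> apply_moves([
  [[0,0,0.0015,0,0,0,1],[0,0,0.001,0,0,0,1],[0,0,0,0,0,0,1]],
])

```text
time: 13.7
eef_pos: [0.5288, 0.2847, 0.0114]
tcp_rot: [0.052, 0.999, 0.003, 0.005]
contact_force: [0.1, -0.8, -1.5]
opening: 0.478
```

>>> apply_moves([
  [[0,0,0,0,0,0,-0.1],[0,0,0,0,0,0,-0.2],[0,0,0,0,0,0,-0.25],[0,0,0,0,0,0,-0.25],[0,0,-0.02,0,0,0,-0.3],[0,0,-0.04,0,0,0,-0.4],[0,0,-0.04,0,0,0,-1],[0,0,-0.02,0,0,0,-1],[0,0,0,0,0,0,-1]],
])

```text
time: 14.6
eef_pos: [0.5281, 0.284, 0.1343]
tcp_rot: [0.053, 0.999, 0.004, 0.006]
contact_force: [0.5, 0.2, 0.4]
opening: 1.004
```

Run:
```python
from h import *
to(.4474,.1038,.12,3.8);level()
```

```text
now [  61.4 -187.8   12. ] turn az -9.8 after turn [  92.4 -174.5   14.3] tilt [0.0125 0.0072] t 14.6
level turn ax,ay deg [0.48 0.67]
```

>>> apply_moves([
  [[0,0,0,0.5,0.7,-5,-1],[0,0,0,0,0,-4.5,-1],[0.018,-0.035,0,0,0,0,-1],[0.018,-0.035,0,0,0,0,-1],[0.018,-0.035,0.005,0,0,0,-1],[0.018,-0.035,0.005,0,0,0,-1],[0.01,-0.02,0,0,0,0,-1],[0,0,0,0,0,0,-1],[0,0,0,0,0,0,-1]],
])

```text
time: 15.5
eef_pos: [0.45, 0.1138, 0.1126]
tcp_rot: [-0.034, 0.999, -0.0, -0.006]
contact_force: [-0.5, 0.3, 0.4]
opening: 1.003
```

Run:
```python
from h import *
to(.4474,.1038,.06,3.8);level()
im=ctrl.read_camera("wrist")[:,:,::-1]
cv2.imwrite("pics/w5.png",im)
```

```text
now [ 2.6 -9.8 52.6] turn az 0.1 after turn [ 3.2 -9.8 52.6] tilt [-0.0117 -0.0013] t 15.5
level turn ax,ay deg [-0.03 -0.67]
```

View pics/w5.png

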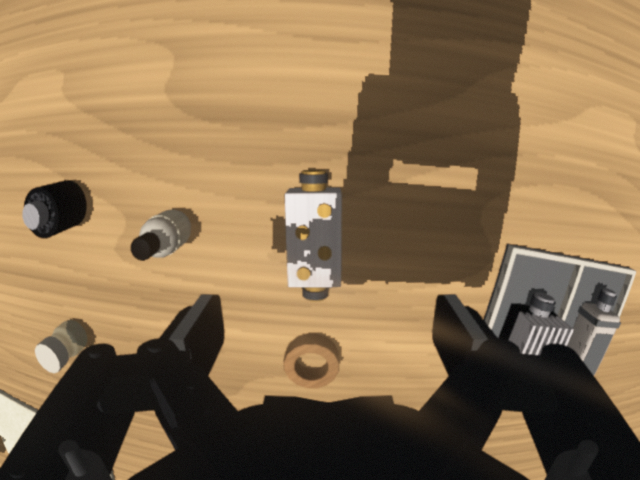

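Filter at (314,240) is aligned with the jaws and the attenuator stands well in tray_two. I'll correct about 10 mm and descend.

>>> apply_moves([
  [[0.003,-0.009,0.01,0,-0.7,0,-1],[0,0,0.02,0,0,0,-1],[0,0,0.02,0,0,0,-1],[0,0,0,0,0,0,-1]],
])

```text
time: 15.95
eef_pos: [0.4505, 0.1082, 0.0616]
tcp_rot: [-0.037, 0.999, 0.0, 0.002]
contact_force: [-0.1, 0.1, -0.8]
opening: 0.997
```

Run:
```python
from h import *
to(.4474,.1038,.005,3.8);level()
```

```text
now [ 3.6 -4.2 56.6] turn az 0.5 after turn [ 3.3 -4.2 56.6] tilt [0.0043 0.0004] t 15.95
level turn ax,ay deg [0.   0.25]
```

>>> apply_moves([
  [[0.003,-0.004,0.015,0,0,0,-1],[0,0,0.015,0,0,0,-1],[0,0,0.015,0,0,0,-1],[0,0,0.01,0,0,0,-1],[0,0,0,0,0,0,1],[0,0,0,0,0,0,1],[0,0,0,0,0,0,1],[0,0,0,0,0,0,1],[0,0,0,0,0,0,1],[0,0,0,0,0,0,1]],
], force=60)

```text
time: 16.95
eef_pos: [0.456, 0.1086, 0.0114]
tcp_rot: [-0.041, 0.999, 0.0, 0.008]
contact_force: [-0.0, -0.4, -1.3]
opening: 0.407
```

Run:
```python
from h import *
to(.4474,.1038,.005,3.8);level()
```

```text
now [ 9.1 -4.1  6.3] turn az 0.9 after turn [ 8.9 -4.2  6.4] tilt [0.0161 0.0015] t 16.95
level turn ax,ay deg [0.01 0.92]
```

>>> apply_moves([
  [[0,0,0,0,0,0,-0.3],[0,0,0,0,0,0,-0.3],[0,0,0,0,0,0,-0.3],[0.007,0,0.002,0,0.9,0.3,-0.3],[0,0,0.002,0,0,0,-0.3],[0,0,0.002,0,0,0,-0.3],[0,0,0,0,0,0,1],[0,0,0,0,0,0,1],[0,0,0,0,0,0,1],[0,0,0,0,0,0,1],[0,0,0,0,0,0,1]],
])

```text
time: 18.05
eef_pos: [0.449, 0.108, 0.0055]
tcp_rot: [-0.038, 0.999, 0.0, 0.0]
contact_force: [-0.6, -0.0, 0.3]
opening: 0.409
```

Run:
```python
from h import *
to(.4474,.1038,.005,3.8);level()
```

```text
now [ 1.9 -4.   0.5] turn az 0.5 after turn [ 1.9 -4.   0.5] tilt [0.0002 0.0002] t 18.05
level turn ax,ay deg [0.01 0.01]
```

>>> apply_moves([
  [[0,0,-0.01,0,0,0,1],[0,0,-0.03,0,0,0,1],[0,0,-0.04,0,0,0,1],[0,0,-0.03,0,0,0,1],[0,0,0,0,0,4.5,1],[0,0,0,0,0,4.5,1],[0,0,0,0,0,0,1]],
])

```text
time: 18.75
eef_pos: [0.4468, 0.108, 0.1215]
tcp_rot: [0.043, 0.999, 0.0, -0.001]
contact_force: [1.5, -0.5, -1.5]
opening: 0.409
```

Run:
```python
from h import *
to(.4901,-.3545,.1,-5.2);level()
```

```text
now [ -83.2 -457.    21.2] turn az 0.2 after turn [ -85.  -456.6   21.5] tilt [-0.0028  0.0002] t 18.75
level turn ax,ay deg [-0.   -0.16]
```

>>> apply_moves([
  [[-0.008,-0.04,0,0,0,0,1],[-0.008,-0.04,0,0,0,0,1],[-0.008,-0.04,0,0,0,0,1],[-0.008,-0.04,0,0,0,0,1],[-0.008,-0.04,0,0,0,0,1],[-0.008,-0.04,0,0,0,0,1],[-0.008,-0.04,0,0,0,0,1],[-0.008,-0.04,0,0,0,0,1],[-0.008,-0.04,0,0,0,0,1],[-0.008,-0.04,0,0,0,0,1],[-0.005,-0.03,0,0,0,0,1],[0,0,0,0,0,0,1]],
])

```text
time: 19.95
eef_pos: [0.4967, -0.3413, 0.1176]
tcp_rot: [0.029, 1.0, 0.002, -0.004]
contact_force: [-0.9, 0.3, -0.2]
opening: 0.403
```

Run:
```python
from h import *
to(.4901,-.3545,.045,-5.2);level()
```

```text
now [  5.2 -13.9  72.6] turn az 1.8 after turn [  5.4 -13.7  72.6] tilt [-0.0086  0.0052] t 19.95
level turn ax,ay deg [ 0.27 -0.51]
```

>>> apply_moves([
  [[0.004,-0.012,0,0.3,-0.5,1.8,1],[0,0,0.02,0,0,0,1],[0,0,0.025,0,0,0,1],[0,0,0.02,0,0,0,1],[0,0,0,0,0,0,1]],
])

```text
time: 20.45
eef_pos: [0.4895, -0.3517, 0.0501]
tcp_rot: [0.045, 0.999, 0.0, -0.001]
contact_force: [-0.2, -0.1, -1.4]
opening: 0.407
```

Run:
```python
from h import *
to(.4901,-.3545,.0095,-5.2);level()
im=ctrl.read_camera("wrist")[:,:,::-1]
cv2.imwrite("pics/w6.png",im)
```

```text
now [-0.9 -2.8 40.6] turn az 0.0 after turn [-0.8 -2.8 40.6] tilt [-0.0015  0.0008] t 20.45
level turn ax,ay deg [ 0.04 -0.09]
```

View pics/w6.png

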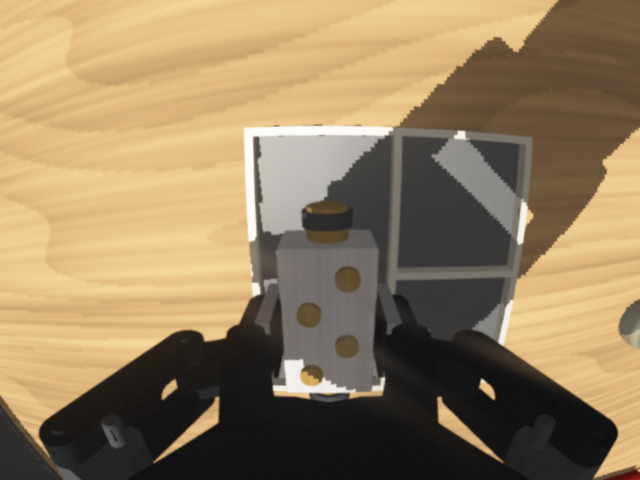

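Filter is level at (328,310) over the long compartment, whose walls are at x≈250 and x≈395. I'll lower it.

>>> apply_moves([
  [[0,-0.002,0.015,0,0,0,1],[0,0,0.012,0,0,0,1],[0,0,0.005,0,0,0,1],[0,0,0.003,0,0,0,1],[0,0,0,0,0,0,1]],
])

```text
time: 21.0
eef_pos: [0.4918, -0.3553, 0.0175]
tcp_rot: [0.045, 0.999, -0.002, 0.002]
contact_force: [0.6, -0.4, -1.3]
opening: 0.407
```

>>> apply_moves([
  [[0,0,0.003,0,0,0,1],[0,0,0.003,0,0,0,1],[0,0,0.002,0,0,0,1],[0,0,0.002,0,0,0,1],[0,0,0,0,0,0,1]],
])

```text
time: 21.5
eef_pos: [0.4931, -0.3565, 0.0102]
tcp_rot: [0.044, 0.999, -0.003, 0.003]
contact_force: [-0.8, -0.2, -1.2]
opening: 0.405
```

>>> apply_moves([
  [[0,0,0.0015,0,0,0,1],[0,0,0,0,0,0,1],[0,0,0,0,0,0,0.05],[0,0,0,0,0,0,-0.05],[0,0,0,0,0,0,-0.1],[0,0,-0.02,0,0,0,-0.15],[0,0,-0.04,0,0,0,-0.4],[0,0,-0.04,0,0,0,-1],[0,0,-0.01,0,0,0,-1],[0,0,0,0,0,0,-1]],
])

```text
time: 22.5
eef_pos: [0.4921, -0.3556, 0.1205]
tcp_rot: [0.045, 0.999, -0.003, 0.002]
contact_force: [-0.1, 0.4, -0.2]
opening: 1.003
```

Run:
```python
from h import *
to(.65,.1061,.12,-1.1);level()
```

```text
now [-116.1  473.9   -1.3] turn az -4.0 after turn [-149.   464.6    0.5] tilt [ 0.0045 -0.0053] t 22.5
level turn ax,ay deg [-0.28  0.28]
```

>>> apply_moves([
  [[0,0,0,-0.3,0.3,-4,-1],[-0.0135,0.042,0,0,0,0,-1],[-0.0135,0.042,0,0,0,0,-1],[-0.0135,0.042,0,0,0,0,-1],[-0.0135,0.042,0,0,0,0,-1],[-0.0135,0.042,0,0,0,0,-1],[-0.0135,0.042,0,0,0,0,-1],[-0.0135,0.042,0,0,0,0,-1],[-0.0135,0.042,0,0,0,0,-1],[-0.0135,0.042,0,0,0,0,-1],[-0.0135,0.042,0,0,0,0,-1],[0,0,0,0,0,0,-1]],
])

```text
time: 23.7
eef_pos: [0.6293, 0.0786, 0.095]
tcp_rot: [0.012, 1.0, 0.004, -0.015]
contact_force: [-0.2, -0.1, 0.0]
opening: 0.999
```

Run:
```python
from h import *
to(.65,.1061,.1,-1.1);level()
```

```text
now [-19.9  28.   -5.3] turn az -0.3 after turn [-20.2  27.9  -5. ] tilt [-0.029   0.0093] t 23.7
level turn ax,ay deg [ 0.49 -1.67]
```

>>> apply_moves([
  [[-0.01,0.014,-0.005,0.5,-1.7,-0.3,-1],[-0.01,0.013,0,0,0,0,-1],[0,0,0,0,0,0,-1],[0,0,0,0,0,0,-1]],
])

```text
time: 24.1
eef_pos: [0.6467, 0.1065, 0.0912]
tcp_rot: [0.008, 1.0, -0.001, -0.006]
contact_force: [0.1, -0.4, 0.5]
opening: 1.002
```

Run:
```python
from h import *
to(.65,.1061,.06,-1.1);level()
im=ctrl.read_camera("wrist")[:,:,::-1]
cv2.imwrite("pics/w7.png",im)
```

```text
now [-3.7 -0.3 31.2] turn az 0.2 after turn [-3.3 -0.4 31.2] tilt [-0.012  -0.0014] t 24.1
level turn ax,ay deg [-0.09 -0.69]
```

View pics/w7.png

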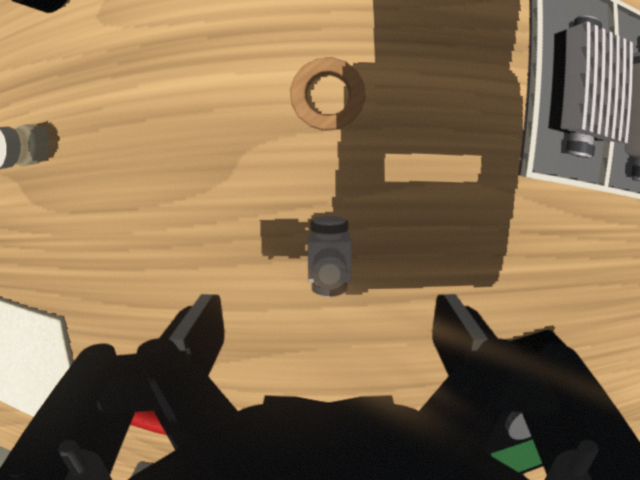

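Tee at (329,255) is midway between the jaws and square to them. I'll descend and grip.

>>> apply_moves([
  [[-0.003,0,0.01,0,-0.7,0,-1],[0,0,0.02,0,0,0,-1],[0,0,0.02,0,0,0,-1],[0,0,0,0,0,0,-1]],
])

```text
time: 24.55
eef_pos: [0.6494, 0.1024, 0.0382]
tcp_rot: [0.011, 1.0, -0.001, 0.001]
contact_force: [0.1, -0.5, -0.4]
opening: 0.998
```

Run:
```python
from h import *
to(.65,.1061,.006,-1.1);level()
```

```text
now [-0.4  3.8 32.2] turn az -0.1 after turn [-0.5  3.7 32.2] tilt [ 0.0017 -0.002 ] t 24.55
level turn ax,ay deg [-0.11  0.1 ]
```

>>> apply_moves([
  [[0,0.0035,0.01,0,0,0,-1],[0,0,0.012,0,0,0,-1],[0,0,0.009,0,0,0,-1],[0,0,0.001,0,0,0,-1],[0,0,0,0,0,0,1],[0,0,0,0,0,0,1],[0,0,0,0,0,0,1],[0,0,0,0,0,0,1],[0,0,0,0,0,0,1],[0,0,0,0,0,0,1],[0,0,0,0,0,0,1]],
], force=60)

```text
time: 25.65
eef_pos: [0.6518, 0.1051, 0.0067]
tcp_rot: [0.011, 1.0, -0.001, 0.004]
contact_force: [-0.2, 0.2, -1.6]
opening: 0.287
```

Run:
```python
from h import *
to(.65,.1061,.006,-1.1);level()
```

```text
now [1.8 1.  0.7] turn az -0.2 after turn [1.8 1.  0.7] tilt [ 0.0073 -0.002 ] t 25.65
level turn ax,ay deg [-0.11  0.42]
```

>>> apply_moves([
  [[0,0,-0.01,0,0,0,1],[0,0,-0.03,0,0,0,1],[0,0,-0.04,0,0,0,1],[0,0,-0.02,0,0,0,1],[0,0,0,0,0.4,4,1],[0,0,0,0,0,0,1]],
])

```text
time: 26.25
eef_pos: [0.6495, 0.1052, 0.1113]
tcp_rot: [0.047, 0.999, -0.001, -0.002]
contact_force: [0.1, 0.4, -1.6]
opening: 0.289
```

Run:
```python
from h import *
to(.5341,-.2851,.1,-5.2);level()
```

```text
now [  78.1 -399.4   12.4] turn az -0.2 after turn [  79.6 -399.2   11.3] tilt [-0.0035 -0.0018] t 26.25
level turn ax,ay deg [-0.12 -0.19]
```

>>> apply_moves([
  [[0.008,-0.04,0,0,0,0,1],[0.008,-0.04,0,0,0,0,1],[0.008,-0.04,0,0,0,0,1],[0.008,-0.04,0,0,0,0,1],[0.008,-0.04,0,0,0,0,1],[0.008,-0.04,0,0,0,0,1],[0.008,-0.04,0,0,0,0,1],[0.008,-0.04,0,0,0,0,1],[0.008,-0.04,0,0,0,0,1],[0.005,-0.025,0,0,0,0,1],[0,0,0,0,0,0,1],[0,0,0,0,0,0,1]],
])

```text
time: 27.45
eef_pos: [0.5327, -0.2833, 0.11]
tcp_rot: [0.036, 0.999, 0.001, -0.003]
contact_force: [0.3, 0.1, -1.5]
opening: 0.288
```

Run:
```python
from h import *
to(.5341,-.2851,.045,-5.2);level()
```

```text
now [-2.  -1.7 65. ] turn az 1.0 after turn [-1.6 -1.6 65. ] tilt [-0.0062  0.0013] t 27.45
level turn ax,ay deg [ 0.05 -0.36]
```

>>> apply_moves([
  [[-0.002,-0.001,0.01,0,-0.3,1,1],[0,0,0.025,0,0,0,1],[0,0,0.025,0,0,0,1],[0,0,0.012,0,0,0,1],[0,0,0,0,0,0,1]],
])

```text
time: 27.95
eef_pos: [0.5363, -0.2786, 0.0338]
tcp_rot: [0.043, 0.999, 0.001, -0.0]
contact_force: [0.5, -1.4, -0.8]
opening: 0.293
```

Run:
```python
from h import *
to(.5341,-.2851,.0105,-5.2);level()
im=ctrl.read_camera("wrist")[:,:,::-1]
cv2.imwrite("pics/w8.png",im)
```

```text
now [ 1.7 -6.7 23.3] turn az 0.3 after turn [ 1.6 -6.7 23.3] tilt [-0.0002  0.0024] t 27.95
level turn ax,ay deg [ 0.14 -0.03]
```

View pics/w8.png

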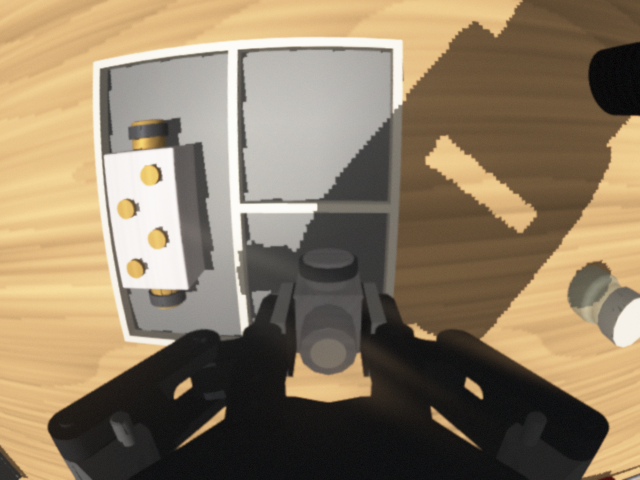

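Filter lies straight in its compartment at (155,220) and the tee hangs level at (328,315) over the far small one. I'll shift it −7 mm in y and lower it.

>>> apply_moves([
  [[0.001,-0.006,0,0,0,0,1],[0,0,0.008,0,0,0,1],[0,0,0.006,0,0,0,1],[0,0,0.003,0,0,0,1],[0,0,0,0,0,0,1]],
])

```text
time: 28.5
eef_pos: [0.5378, -0.2864, 0.0202]
tcp_rot: [0.042, 0.999, -0.001, 0.003]
contact_force: [0.5, 1.0, -2.1]
opening: 0.29
```

>>> apply_moves([
  [[0.002,0,0.003,0,0,0,1],[0,0,0.003,0,0,0,1],[0,0,0.003,0,0,0,1],[0,0,0.002,0,0,0,1],[0,0,0,0,0,0,1]],
])

```text
time: 29.0
eef_pos: [0.5364, -0.2869, 0.0106]
tcp_rot: [0.042, 0.999, -0.001, 0.004]
contact_force: [0.2, -0.2, -1.0]
opening: 0.29
```

>>> apply_moves([
  [[0,0,0.001,0,0,0,1],[0,0,0,0,0,0,1],[0,0,0,0,0,0,0.3],[0,0,0,0,0,0,0.2],[0,0,0,0,0,0,0.1],[0,0,-0.02,0,0,0,0.1],[0,0,-0.04,0,0,0,-0.2],[0,0,-0.04,0,0,0,-1],[0,0,-0.01,0,0,0,-1],[0,0,0,0,0,0,-1]],
])

```text
time: 30.0
eef_pos: [0.5349, -0.2861, 0.1209]
tcp_rot: [0.042, 0.999, -0.0, 0.002]
contact_force: [0.4, 0.9, -0.8]
opening: 1.0
```

Run:
```python
from h import *
to(.4358,-.1042,.12,-5.2);level()
```

```text
now [114.1 172.8   0.3] turn az 0.4 after turn [115.1 172.1   0.9] tilt [ 0.0045 -0.001 ] t 30.0
level turn ax,ay deg [-0.04  0.26]
```

>>> apply_moves([
  [[0.024,0.036,0,0,0,0.4,-1],[0.024,0.036,0,0,0,0,-1],[0.024,0.036,0,0,0,0,-1],[0.024,0.036,0,0,0,0,-1],[0.012,0.018,0,0,0,0,-1],[0,0,0,0,0,0,-1],[0,0,0,0,0,0,-1]],
])

```text
time: 30.7
eef_pos: [0.4331, -0.1077, 0.1079]
tcp_rot: [0.047, 0.999, 0.003, -0.005]
contact_force: [-0.8, -0.3, 0.3]
opening: 0.999
```

Run:
```python
from h import *
to(.4358,-.1042,.06,-5.2);level()
im=ctrl.read_camera("wrist")[:,:,::-1]
cv2.imwrite("pics/w9.png",im)
```

```text
now [-2.8  3.4 47.9] turn az -0.2 after turn [-2.3  3.7 47.9] tilt [-0.0093  0.0063] t 30.7
level turn ax,ay deg [ 0.31 -0.57]
```

View pics/w9.png

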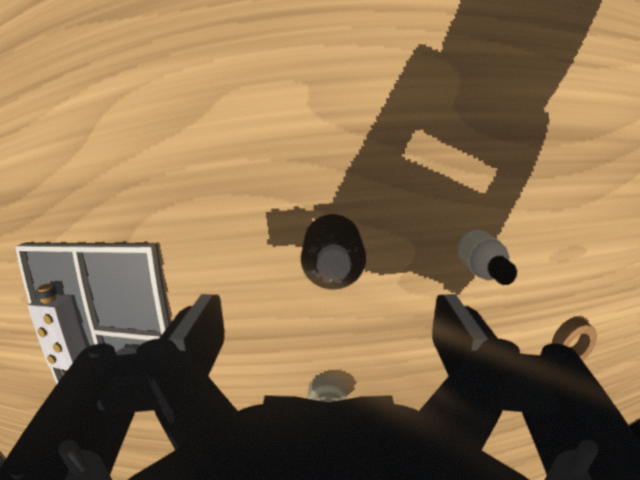

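Load at (333,255) is between the jaws, and the dropper at (490,260) is outside the right finger. I'll descend.

>>> apply_moves([
  [[-0.002,0.003,0.015,0.3,-0.5,0,-1],[0,0,0.025,0,0,0,-1],[0,0,0.02,0,0,0,-1],[0,0,0,0,0,0,-1]],
])

```text
time: 31.15
eef_pos: [0.4389, -0.1098, 0.0462]
tcp_rot: [0.049, 0.999, -0.001, 0.001]
contact_force: [-0.3, -0.2, -0.2]
opening: 1.0
```

Run:
```python
from h import *
to(.4358,-.1042,.006,-5.2);level()
```

```text
now [ 3.8  5.4 40.2] turn az -0.5 after turn [ 3.6  5.3 40.2] tilt [ 0.0019 -0.0019] t 31.15
level turn ax,ay deg [-0.1   0.12]
```

>>> apply_moves([
  [[0.006,0.005,0.015,0,0,-0.5,-1],[0,0,0.015,0,0,0,-1],[0,0,0.009,0,0,0,-1],[0,0,0,0,0,0,-1]],
])

```text
time: 31.55
eef_pos: [0.4374, -0.1087, 0.0081]
tcp_rot: [0.047, 0.999, -0.002, 0.003]
contact_force: [-0.2, 0.4, 0.3]
opening: 1.0
```

Run:
```python
from h import *
to(.4358,-.1042,.006,-5.2);level()
```

```text
now [2.  4.3 2. ] turn az -0.2 after turn [2.  4.3 2.1] tilt [ 0.0054 -0.004 ] t 31.55
level turn ax,ay deg [-0.2   0.33]
```

>>> apply_moves([
  [[0.002,0.004,0.001,0,0.3,0,-1],[0,0,0,0,0,0,-0.2],[0,0,0,0,0,0,1],[0,0,0,0,0,0,1],[0,0,0,0,0,0,1],[0,0,0,0,0,0,1],[0,0,0,0,0,0,1],[0,0,0,0,0,0,1]],
], force=60)

```text
time: 32.35
eef_pos: [0.4383, -0.1058, 0.0102]
tcp_rot: [0.047, 0.999, -0.003, 0.003]
contact_force: [-0.2, -0.1, -1.9]
opening: 0.446
```

Run:
```python
from h import *
to(.4358,-.1042,.006,-5.2);level()
```

```text
now [2.7 1.4 4.2] turn az -0.2 after turn [2.7 1.3 4.2] tilt [ 0.005  -0.0062] t 32.35
level turn ax,ay deg [-0.33  0.32]
```

>>> apply_moves([
  [[0,0,-0.01,0,0,0,1],[0,0,-0.03,0,0,0,1],[0,0,-0.03,0,0,0,1],[0,0,0,0,0,0,1]],
])

```text
time: 32.75
eef_pos: [0.4366, -0.1047, 0.0823]
tcp_rot: [0.047, 0.999, -0.002, 0.001]
contact_force: [0.9, -0.9, -1.0]
opening: 0.449
```

Run:
```python
from h import *
to(.4594,-.2783,.08,-5.2);level()
```

```text
now [ -39.1 -170.7    3.1] turn az -0.2 after turn [ -38.5 -170.8    2.3] tilt [ 0.001  -0.0042] t 32.75
level turn ax,ay deg [-0.23  0.08]
```

>>> apply_moves([
  [[-0.009,-0.038,0,0,0,0,1],[-0.009,-0.038,0,0,0,0,1],[-0.009,-0.038,0,0,0,0,1],[-0.009,-0.038,0,0,0,0,1],[0,0,0,0,0,0,1],[0,0,0,0,0,0,1]],
])

```text
time: 33.35
eef_pos: [0.4572, -0.2627, 0.0809]
tcp_rot: [0.046, 0.999, -0.001, -0.0]
contact_force: [-0.4, 0.2, -1.9]
opening: 0.451
```

Run:
```python
from h import *
to(.4594,-.2783,.04,-5.2);level()
```

```text
now [ -3.7 -15.2  40.9] turn az -0.0 after turn [ -3.6 -15.3  40.9] tilt [-0.0002 -0.0023] t 33.35
level turn ax,ay deg [-0.13 -0.  ]
```

>>> apply_moves([
  [[-0.003,-0.014,0,0,0,0,1],[0,0,0.02,0,0,0,1],[0,0,0.02,0,0,0,1],[0,0,0,0,0,0,1]],
])

```text
time: 33.75
eef_pos: [0.4586, -0.2756, 0.0391]
tcp_rot: [0.044, 0.999, -0.001, -0.001]
contact_force: [-0.3, -0.3, -0.8]
opening: 0.45
```

Run:
```python
from h import *
to(.4594,-.2783,.0142,-5.2);level()
im=ctrl.read_camera("wrist")[:,:,::-1]
cv2.imwrite("pics/w10.png",im)
```

```text
now [-1.1 -2.5 24.9] turn az 0.2 after turn [-1.1 -2.6 24.9] tilt [-0.0011 -0.0017] t 33.75
level turn ax,ay deg [-0.1  -0.05]
```

View pics/w10.png

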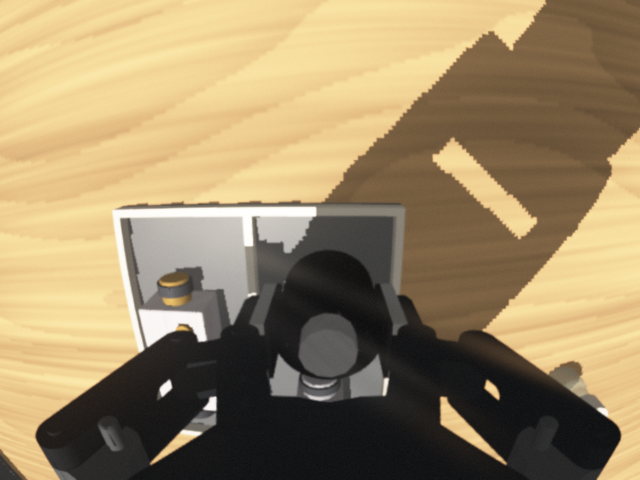

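Load at (328,320) is centred over the near small compartment, with tee and filter clear of the fingers. I'll lower it.

>>> apply_moves([
  [[0,-0.002,0.01,0,0,0,1],[0,0,0.008,0,0,0,1],[0,0,0.003,0,0,0,1],[0,0,0,0,0,0,1]],
])

```text
time: 34.2
eef_pos: [0.4606, -0.2787, 0.0201]
tcp_rot: [0.043, 0.999, -0.003, 0.002]
contact_force: [0.2, -0.1, -1.3]
opening: 0.452
```

>>> apply_moves([
  [[0,0,0.003,0,0,0,1],[0,0,0.002,0,0,0,1],[0,0,0.002,0,0,0,1],[0,0,0,0,0,0,1]],
])

```text
time: 34.6
eef_pos: [0.4616, -0.2796, 0.0143]
tcp_rot: [0.043, 0.999, -0.004, 0.003]
contact_force: [-0.1, 0.2, -1.2]
opening: 0.449
```

>>> apply_moves([
  [[0,0,0.0015,0,0,0,1],[0,0,0.001,0,0,0,1],[0,0,0,0,0,0,1]],
])

```text
time: 34.9
eef_pos: [0.462, -0.2799, 0.0144]
tcp_rot: [0.043, 0.999, -0.003, 0.002]
contact_force: [0.2, -1.0, -1.4]
opening: 0.445
```

On the floor (no further descent). Releasing.

>>> apply_moves([
  [[0,0,0,0,0,0,0],[0,0,0,0,0,0,-0.1],[0,0,0,0,0,0,-0.15],[0,0,0,0,0,0,-0.15],[0,0,-0.02,0,0,0,-0.15],[0,0,-0.04,0,0,0,-0.2],[0,0,-0.04,0,0,0,-0.2],[0.02,0,-0.04,0,0,0,-0.2],[0.02,0.03,-0.04,0,0,0,-0.2],[0,0.045,-0.02,0,0,0,-0.2],[0,0.045,0,0,0,0,-0.2],[0,0.045,0,0,0,0,-0.2]],
])

```text
time: 36.1
eef_pos: [0.4365, -0.1139, 0.2187]
tcp_rot: [0.048, 0.999, -0.004, 0.005]
contact_force: [1.1, 0.2, -0.3]
opening: 0.602
```

Run:
```python
from h import *
im=ctrl.read_camera("scene")[:,:,::-1]
t=ctrl.read_camera("top")[:,:,::-1]
a=cv2.resize(im[190:310,100:560],(800,209),interpolation=cv2.INTER_CUBIC)
b=cv2.resize(t[170:320,105:505],(800,300),interpolation=cv2.INTER_CUBIC)
cv2.imwrite("pics/f.png",cv2.vconcat([a,b]))
```

```text
(no output)
```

View pics/f.png

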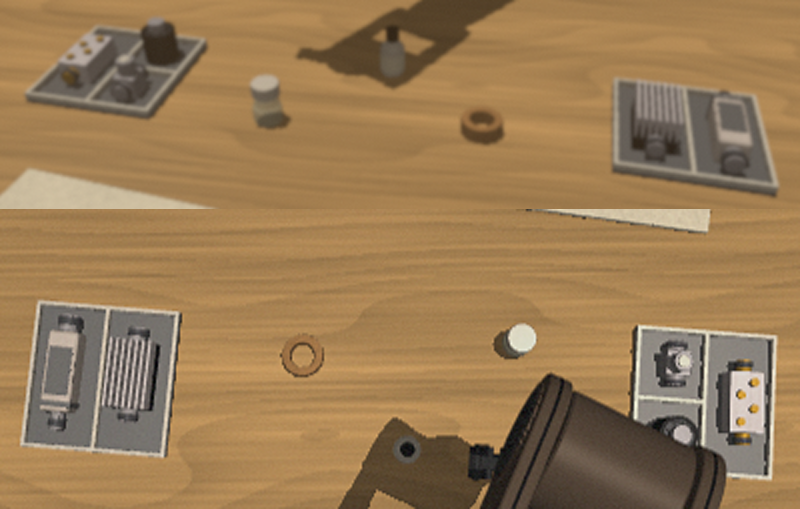

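The closing picture shows all five parts upright in their own compartments, and the jar, dropper and tape where they were. I'll check the numbers, then hand in.

Run:
```python
from h import *
for n,u,v,z,tc,ty in(("sensor",62,370,.034,(.5295,.3194),-5.7),("atten",130,372,.044,(.5295,.3194),-5.7),("filter",746,402,.03,(.4934,-.3181),-5.2),("tee",681,362,.048,(.4934,-.3181),-5.2),("load",683,434,.054,(.4934,-.3181),-5.2)):
    p=ray("top",(105+u/2,170+(v-209)/2),z)[:2]-tc;a=np.radians(ty);c,s=np.cos(a),np.sin(a)
    print(n,np.round([c*p[0]+s*p[1],-s*p[0]+c*p[1]],3))
print(ctrl.get_state()["contact_force"])
ctrl.sign_off()
```

```text
sensor [0.004 0.034]
atten [ 0.007 -0.038]
filter [ 0.002 -0.037]
tee [0.037 0.038]
load [-0.037  0.035]
[ 0.63711263 -1.12698837  0.18460238]
the job is handed in; nothing more can be done
```

I placed all five parts and handed the job in at about 36 s on the robot clock, well under the 106 s limit. `sign_off` gives no verdict, so success is judged only from my own checks.

- **Tray with two long compartments:** the power sensor is in the +y compartment and the finned attenuator is in the −y one.
- **Tray with one long and two small compartments:** the box filter is in the long compartment, the tee adapter in the +x small one and the dummy load in the −x small one.
- **Placing:** each part was lowered slowly to the tray floor before I opened the gripper.

**Last checks:**
- **Position:** the final top picture put each part's point within about 7 mm of its compartment centre, against a 30 mm limit.
- **Posture and bystanders:** the last top and scene pictures show all parts upright or flat. The jar, dropper bottle and tape roll look undisturbed.
- **Gripper:** it is empty and about 0.22 m above the bench.

I judged heights and tilts by eye and did not measure them. I gripped the filter twice, because the first grip was about 6 mm too high and 9 mm off along its length. None of the checks failed or disagreed.

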